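# Check the plate gap of a gel-casting clamp with a gauge blade

## Robot

A 7-joint arm with a two-finger parallel gripper is mounted at the origin on a cart in front of the work surface, level with it; the furniture and walls round the work are solid. World frame = base frame: x ahead of the robot, y to its left, z up, the work surface at z = 0. Lengths are in mm, angles in rad, forces in N, time in s.
With the tool pointing down it reaches from about 400 to 850 mm from the base axis. Payload 10.4 kg.
Tool frame: the origin (TCP) lies on the centre line of the jaws, within the pads' length; the fingertips stand arm.tip_reach ahead of it and the grasp point (between the pads) lies 11 mm behind it (arm.tip_reach is the distance from the TCP to the fingertips, in mm); x points along the fingers, y is the direction in which the jaws open and shut, and the axes are right-handed (so a half turn about x gives the same grasp; the last joint's range is limited). The gripper opens to 87 mm and grips with 3 to 60 N. Pads are 19 mm wide; open, the fingers measure 117 mm over their backs; the gripper's body (75 mm by 190 mm) begins 51 mm behind the grasp point.
Start: joints at [-1.197, 0.332, -0.065, 1.46, 0.022, 1.35, -0.088], TCP at [241.532, 576.466, 230.576] pointing down, gripper open.
Joint ranges: [-2.6, 2.6], [-0.5, 2.12], [-1.47, 1.34], [0.16, 2.42], [-1.27, 4.41], [0.06, 2.06], [-2.6, 2.6]. Speed limits (rad/s): [2.22, 2.22, 2.79, 2.79, 3.14, 3.14, 3.14].

## Interface

Orientations are given as a unit quaternion [x, y, z, w].
In Python, from rig import arm gives the robot as it stands.
- The arm moves only by the shell command python3 -m inch 'ROWS' [OPENING] [FORCE]. ROWS is JSON, a list of rows, each an object with "translation": the shift along the tool's x, y, z in units of 40 mm (1.0 is 40 mm), a list of three; "rot": the turn, a rotation vector about the tool's x, y, z in units of 8 degrees (1.0 is 8 degrees), a list of three. In form: [{"translation": [tx, ty, tz], "rot": [ax, ay, az]}, ...]. A call has 1 to 5 rows; each row is the pose to reach, as a shift and turn from the pose measured when the call began, along the tool's axes at that moment; what a row does not reach only later rows make up. A row lasts 1/10 s, in which the tool goes at most 50 mm and 8.59 degrees, less where a joint would pass 70% of its speed; a pose out of reach is approached as far as the arm can. A call with a gripper value outside its range is refused whole. OPENING is the finger opening in mm, from 0 to 87, set as the call begins (- or left out, the last holds). The fingers move at their own pace and stop on an object; FORCE is the grip in N (left out, the last holds). Time passes only in rows, so rows that repeat a pose let the fingers close. It gives the time, the measured TCP pose, the force and the opening at its end, in the units of the state.
- arm.get_obs(): the state, without advancing time (a new reading comes with each control period).
- arm.camera(name): name is "scene" or "top" or "wrist"; returns a dict with "pixels" (400x640x3 uint8, blue, green, red), "K" (3x3 intrinsics, pixels), "k1" (the pictures are not rectified: a ray, as slopes to the right and down, at radius r is drawn at 1 + k1 r^2 times it, then the intrinsics apply), "origin" and "attitude" of the camera in the world. Camera axes: x right, y up, looking along -z (the intrinsics and any distortion apply to the point x, -y, -z); pixel columns grow to the right and rows downward; lengths in mm; the calibration is good to about 2 mm. A picture is of the moment at which its call begins. There is no depth.
- arm.finish_job(): hands the job in, once; it reports no verdict.
The state is a dict: "t": time; "qpos": joint angles; "qvel": joint speeds; "joint_efforts": joint torques, N m; "tool_pos": TCP position; "eef_rot": TCP orientation; "wrist_force": force on the tool from outside, world axes, zero at the start; "torque": the same for the moment, N m; "opening": finger opening in mm.
Only numpy, scipy, OpenCV 4.12 (cv2) and the standard library are available. Lean on these libraries where they do the work, as an engineer would, in place of code of your own. Each camera call takes 0.05 s, during which the arm holds its last target. There are 200 camera calls.

## Task

First swing the casting clamp's cam lever until it points the same way as the small index tab on its dial. Then take the gauge blade out of its stand by the handle and slide it straight down between the clamp's two plates until it drags snugly (about 6 to 8 N of downward push; do not force it further), and finish while still holding the blade at that depth, with the lever still on the index and the other things on the bench left alone.

Things in the scene. Friction and masses are not known exactly. Their poses are not given: they have to be found in the camera images.
- clamp: gel-casting clamp, fixed: grey base 200 x 120 x 12 mm from x -95 to +105 mm; origin at bench height, x pointing away from the dial end, z up. White dial 100 mm across at the -x end (axis along x, centre x -68, z 55 mm). Behind it two upright aluminium plates, 80 mm wide along y, from 16 to 104 mm up with lips flaring to 115 mm, face each other across a narrow gap along x
- lever (a joint): dark steel cam lever before the dial, turning about the clamp's x axis; pivot at x -84, y 0, z 55 mm in the clamp's frame. 0 = straight up, positive leans to the clamp's -y (right, seen from the dial side); range -0.6 to 1.2 rad, starts at 0.7 to 1.1; stays where left (2 to 3 N at the knob moves it). Each rad to + opens the gap by 5 mm: at the start it is too wide for the blade
- lever_knob (a point): centre of the lever's black knob, a cylinder 22 mm across and 20 mm long along the clamp's x axis, 90 mm from the pivot; can be pinched by its two end faces from above. It floats along x with the plates, up to 5 mm either way
- index (a joint): angle of the pointed steel index tab on the dial, same zero and direction as the lever; between -0.3 and 0.3 rad, stiff, not to be moved
- index_tip (a point): outer end of the index tab, 65 mm from the pivot, 13.5 mm behind the lever's plane
- gap_mouth (a point): middle of the gap at the height of the plates' tops (104 mm), x +20 mm in the clamp's frame. Plates, rods and lever float together along x, up to 5 mm either way at a light push, and so centre on the blade. The gap is a V, 0.12 mm narrower per mm of depth; at lever angle 0 it equals the blade's 4 mm at 44 mm below this point, 4 mm deeper per +0.1 rad of lever
- sprung_plate (a joint): how far the far (+x) plate is pushed back against its springs, m; 0 at rest, stop at 0.007. Springs: 2 N preload and 2.5 N per mm. A blade that drags snugly pushes it back about 1 to 2.5 mm (8 to 20 mm of blade depth past the first touch)
- driven_plate: the near plate (dial side), moved by the lever; its origin coincides with the clamp's origin when the lever is at 0 and the floating head is centred
- blade: gauge blade standing upright in its stand, about 80 g: steel blade 4 mm thick (x) and 26 mm wide (y), 100 mm long below a black handle 14 (x) x 32 (y) x 48 mm (z); origin at the middle of the tip's lower edge, z up to the handle. To be turned so that its thickness lies across the gap (its x along the clamp's x, either way round)
- blade_handle (a point): centre of the blade's handle, 124 mm above the tip
- stand: grey block 55 x 70 x 55 mm, fixed to the bench, with a 50 mm deep slot (5.8 x 27.8 mm) in its top in which the blade stands, tip 5 mm above the bench; origin under its centre, slot's long side along y
- tips_lime: bystander: green pipette tip box, 88 x 118 x 76 mm, leave alone
- vial_white: bystander: small white-capped vial, 30 mm across, 68 mm tall, leave alone
- timer: bystander: flat bench timer, 66 x 66 x 18 mm, leave alone
Not all that is in view belongs to the job. Several things have the shape of the blade; the one meant has the colours described above.

How it is judged:
By the outcome, as a careful person would: the job done as asked, in the order asked, and still so for the second after the job is handed in, while the arm keeps its last pose, push and grip.
It also fails if it takes over 72 s, if anything falls off the work surface, if the arm or the gripper's body presses on something with over 40 N, if the wrist force passes 120 N, or if a joint passes its speed limit or range.

## Working session

There is one attempt and no reset: what is moved stays moved. The work goes in short steps, Python scripts to look and compute and a shell command to move; the robot and the scene stay as the last step left them, time stands still between calls to the robot, and variables do not carry over. Pictures are saved under pics/ and viewed, about 8 in all and at most 12, crops included, and the job is handed in when it is done.

```bash
ls; mkdir -p pics; cat > h.py <<'E'
import numpy as np, cv2
from rig import arm
from scipy.spatial.transform import Rotation as R
def shot(name,fn=None):
    c=arm.camera(name)
    if fn: cv2.imwrite('pics/'+fn,c['pixels'])
    np.save('pics/last_%s.npy'%name,c,allow_pickle=True)
    return c
def att(c):
    a=np.array(c['attitude']); return a if a.shape==(3,3) else R.from_quat(a).as_matrix()
def ray(c,u,v):
    K=np.array(c['K']);s=np.array([(u-K[0,2])/K[0,0],(v-K[1,2])/K[1,1]]);p=s.copy()
    for _ in range(20): p=s/(1+c['k1']*(p@p))
    return att(c)@np.array([p[0],-p[1],-1.])
def onz(c,u,v,z):
    o=np.array(c['origin'],float);d=ray(c,u,v);return o+d*(z-o[2])/d[2]
def proj(c,P):
    q=att(c).T@(np.array(P,float)-np.array(c['origin']));s=np.array([q[0],-q[1]])/-q[2]
    s=s*(1+c['k1']*(s@s));K=np.array(c['K']);return s*[K[0,0],K[1,1]]+K[:2,2]
def load(name): return np.load('pics/last_%s.npy'%name,allow_pickle=True).item()
def st():
    o=arm.get_obs();np.set_printoptions(precision=3,suppress=True)
    print(o['t'],np.array(o['tool_pos']),'F',np.array(o['wrist_force']),'op',o['opening'])
    print(np.array(o['qpos']));print(R.from_quat(o['eef_rot']).as_matrix())
    return o
def cmd(P,Rw=None):
    "rows units from present pose to world P, rotation matrix Rw"
    o=arm.get_obs();R0=R.from_quat(o['eef_rot'])
    t=R0.inv().apply(np.array(P)-np.array(o['tool_pos']))/40
    r=np.zeros(3) if Rw is None else np.degrees((R0.inv()*R.from_matrix(Rw)).as_rotvec())/8
    print('t',t.round(3),'r',r.round(3));return t,r
E
python3 - <<'E'
from h import *
for n in('scene','top','wrist'):
    c=shot(n,n+'1.png');print(n,c['origin'],c['k1'],c['K'],att(c))
st();print(arm.tip_reach)
E
```

```text
pics
scene [-67.53550892 368.90939389 524.59602613] -0.051395410508492716 [[374.26738884   0.         323.80661777]
 [  0.         374.26738884 190.64286639]
 [  0.           0.           1.        ]] [[-0.59591492  0.3780866  -0.70847437]
 [-0.80302834 -0.27445275  0.52898126]
 [ 0.00555798  0.88415282  0.46716474]]
top [ 440.65672463  -71.37157958 1410.59618263] -0.15376795564326973 [[509.86278963   0.         322.72261162]
 [  0.         509.86278963 193.0461421 ]
 [  0.           0.           1.        ]] [[ 0.02170631  0.99696783 -0.0747261 ]
 [-0.99965372  0.02275531  0.0132152 ]
 [ 0.01487554  0.07441337  0.99711653]]
wrist [166.01582429 607.131587   383.63578957] -0.026402715832310637 [[280.00915556   0.         322.35688808]
 [  0.         280.00915556 200.41794151]
 [  0.           0.           1.        ]] [[ 0.38649437 -0.88173841 -0.27048009]
 [ 0.92229072  0.3690575   0.11478846]
 [-0.00139069 -0.29382637  0.9558578 ]]
0.15 [241.44  576.174 229.932] F [-0.161 -0.432  0.687] op 86.67606323803437
[-1.197  0.333 -0.065  1.461  0.022  1.35  -0.089]
[[-0.     0.386  0.922]
 [-0.001  0.922 -0.386]
 [-1.    -0.001  0.   ]]
8.0
```

View pics/scene1.png

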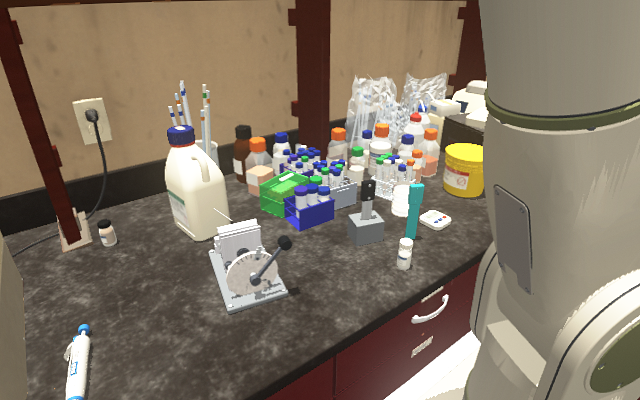

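View pics/top1.png

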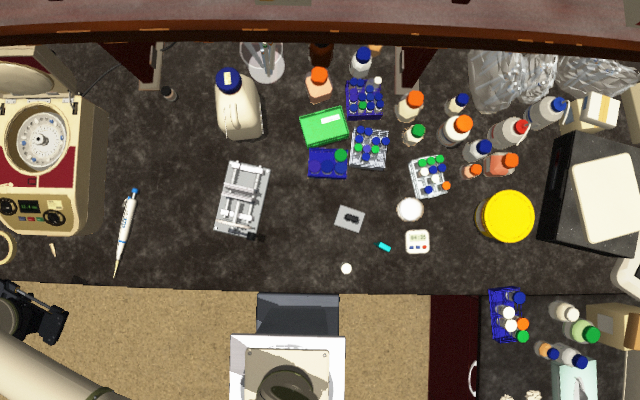

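The scene view shows the clamp near (248,262), its black knob at (285,243), the stand with the black-handled blade at (367,215), and a teal decoy at (415,210). In the top view the clamp is at (243,197), the stand at (349,219), the knob at about (257,237), and the vial at (346,268). Next I'll enlarge both.

```bash
python3 - <<'E'
from h import *
t=load('top')['pixels'];s=load('scene')['pixels']
f=lambda i,x,y,w,h,k:cv2.resize(i[y:y+h,x:x+w],None,fx=k,fy=k,interpolation=cv2.INTER_CUBIC)
a=f(t,205,150,80,100,5);b=f(t,320,190,80,60,5);d=f(s,195,200,133,110,3) 
W=np.zeros((600,800,3),np.uint8);W[:500,:400]=a;W[:300,400:800]=b
d=f(s,200,205,100,72,4)[:290];W[305:305+d.shape[0],400:800]=d
cv2.imwrite('pics/z1.png',W)
E
```

```text
(no output)
```

View pics/z1.png

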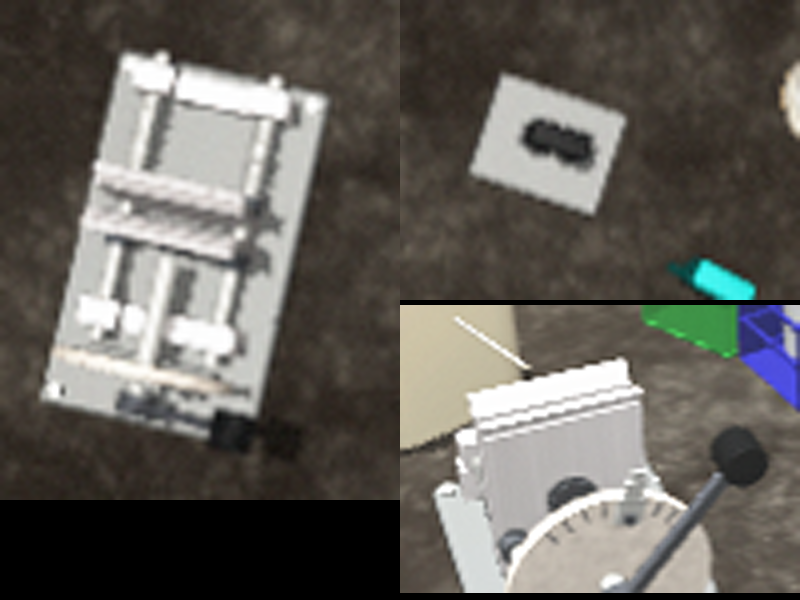

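```bash
cat > pose.py <<'E'
from h import *
t=load('top');s=load('scene')
from scipy.optimize import least_squares
def fit(c,uv,loc,z,g):
    L=np.array(loc,float)
    W=np.array([onz(c,*p,z)[:2] for p in uv])
    f=lambda p:(W-(L@np.array([[np.cos(p[2]),np.sin(p[2])],[-np.sin(p[2]),np.cos(p[2])]])+p[:2])).ravel()
    r=least_squares(f,g);return r.x,r.fun
c,e=fit(t,[(229,160.4),(270.4,169.4),(213,230)],[(105,60),(105,-60),(-95,60)],12,[500,150,0])
b,e2=fit(t,[(340.4,204.6),(365.4,213.4),(358.8,233),(334,224.4)],[(27.5,35),(27.5,-35),(-27.5,-35),(-27.5,35)],55,[500,-100,0])
def w(p,l): 
    co,si=np.cos(p[2]),np.sin(p[2]);return np.array([p[0]+co*l[0]-si*l[1],p[1]+si*l[0]+co*l[1],l[2]])
def pt(a,r,x): return [x,-r*np.sin(a),55+r*np.cos(a)]
if __name__=='__main__':
    np.set_printoptions(precision=3,suppress=True)
    print(c,e);print(b,e2);print('handle',onz(t,351.6,218.4,153), 'stand predicted uv top153',proj(t,[b[0],b[1],153]))
    print('pivot uv',proj(s,w(c,[-84,0,55])))
    for a in(.7,.8,.9,1,1.1):print('knob',a,proj(s,w(c,pt(a,90,-84))),proj(t,w(c,pt(a,90,-84))))
    for a in(-.3,-.2,-.1,0,.1,.2,.3):print('idx',a,proj(s,w(c,pt(a,65,-70.5))),proj(s,w(c,pt(a,50,-70.5))))
    print('gap',w(c,[20,0,104]),'uv',proj(t,w(c,[20,0,104])))
E
python3 pose.py
```

```text
[516.779 133.482  -0.192] [-0.992 -0.451 -0.775  1.425  1.767 -0.974]
[ 475.074 -162.499   -0.309] [ 0.545  0.432 -0.165 -0.046 -0.27  -0.067 -0.11  -0.319]
handle [ 473.779 -160.682  153.   ] stand predicted uv top153 [352.344 217.891]
pivot uv [256.16  279.723]
knob 0.7 [283.865 241.626] [249.954 236.434]
knob 0.8 [287.391 243.471] [252.789 236.97 ]
knob 0.9 [290.549 245.65 ] [255.38  237.442]
knob 1 [293.316 248.133] [257.703 237.847]
knob 1.1 [295.675 250.889] [259.735 238.182]
idx -0.3 [240.722 251.381] [243.932 257.145]
idx -0.2 [244.086 249.756] [246.483 255.901]
idx -0.1 [247.539 248.408] [249.104 254.863]
idx 0 [251.04  247.349] [251.765 254.041]
idx 0.1 [254.549 246.589] [254.435 253.443]
idx 0.2 [258.026 246.132] [257.087 253.073]
idx 0.3 [261.433 245.981] [259.691 252.934]
gap [536.413 129.67  104.   ] uv [237.938 191.954]
```

```bash
cat >> pose.py <<'E'
def orient(yaw_z,tilt=0):
    "tool x down, z horizontal at yaw_z; tilt (rad) leans tool x toward z"
    z=np.array([np.cos(yaw_z),np.sin(yaw_z),0]);x=np.array([0,0,-1.])
    x2=np.cos(tilt)*x+np.sin(tilt)*z; z2=np.cos(tilt)*z-np.sin(tilt)*x
    return np.array([x2,np.cross(z2,x2),z2]).T
E
python3 -c "
from pose import *
cmd([340,170,240],orient(c[2],.5))"
```

```text
t [-0.242 -8.413  6.197] r [-1.436 -3.569  0.375]
```

```bash
python3 -m inch '[{"translation":[-0.1,-4.2,3.1],"rot":[-0.7,-1.8,0.2]},{"translation":[-0.1,-4.2,3.1],"rot":[-0.7,-1.8,0.2]},{"translation":[-0.25,-8.4,6.2],"rot":[-1.4,-3.6,0.4]},{"translation":[-0.25,-8.4,6.2],"rot":[-1.4,-3.6,0.4]},{"translation":[-0.25,-8.4,6.2],"rot":[-1.4,-3.6,0.4]}]' ; python3 -c "
from pose import *
cmd([340,170,240],orient(c[2],.5))"
```

```text
t: 0.65
tool_pos: [298.9, 332.3, 234.7]
eef_rot: [0.048, 0.504, -0.081, 0.858]
wrist_force: [1.9, 0.6, 1.0]
opening: 86.8
t [ 0.744 -3.792  1.613] r [ 0.016  0.062 -0.017]
```

```bash
python3 -m inch '[{"translation":[0.75,-3.8,1.6],"rot":[0,0,0]},{"translation":[0.75,-3.8,1.6],"rot":[0,0,0]},{"translation":[0.75,-3.8,1.6],"rot":[0,0,0]},{"translation":[0.75,-3.8,1.6],"rot":[0,0,0]},{"translation":[0.75,-3.8,1.6],"rot":[0,0,0]}]' ; python3 -c "
from pose import *
w_=shot('wrist')
u=proj(w_,w(c,[-84,0,55]));print(u)
x,y=int(u[0])-130,int(u[1])-120;x=max(x,0);y=max(y,0);print(x,y)
cv2.imwrite('pics/w2.png',cv2.resize(w_['pixels'][y:y+195,x:x+260],None,fx=3,fy=3,interpolation=cv2.INTER_CUBIC))
st()"
```

```text
t: 1.15
tool_pos: [340.3, 166.5, 238.3]
eef_rot: [0.049, 0.505, -0.084, 0.858]
wrist_force: [-0.2, -0.7, -0.2]
opening: 86.9
[324.21730228 175.18094427]
194 55
1.2 [340.049 168.403 239.321] F [0.566 1.14  0.306] op 87.357045507138
[-1.028 -0.499  0.004  2.302  0.515  1.197  0.196]
[[ 0.478  0.192  0.857]
 [-0.092  0.981 -0.168]
 [-0.873  0.001  0.487]]
```

View pics/w2.png

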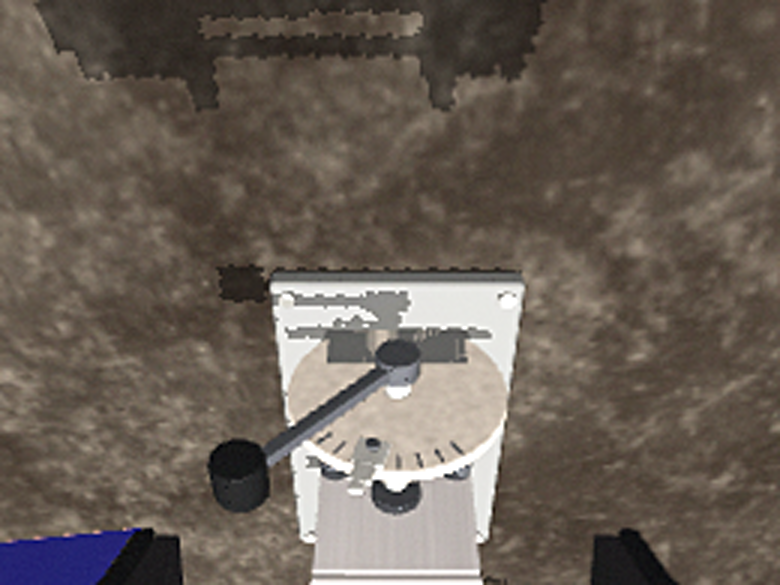

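The wrist view is upside down, so its left is the clamp's right. In the crop the hub is at (398,352), the knob centre at (239,477), the index tab runs from its root screw at (373,443) to its tip at (357,491), and the base's front corners are at (272,285) and (524,283).

```bash
cat > m.py <<'E'
from pose import *
wc=load('wrist');g=lambda x,y:(194+x/3,55+y/3)
inv=lambda p:(np.array(p)-[194,55])*3
print('corners',[inv(proj(wc,w(c,[-95,y,12]))) for y in(-60,60)])
print('hub',inv(proj(wc,w(c,[-84,0,55]))),inv(proj(wc,w(c,[-94,0,55]))))
for a in(.7,.8,.9,1,1.1):print('k',a,inv(proj(wc,w(c,pt(a,90,-84)))))
for a in(-.1,0,.1,.2,.3):print('i',a,inv(proj(wc,w(c,pt(a,65,-70.5)))),inv(proj(wc,w(c,pt(a,45,-70.5)))))
print([onz(wc,*g(*p),12) for p in((272,285),(524,283))],[w(c,[-95,y,12]) for y in(-60,60)])
E
python3 m.py
```

```text
corners [array([261.11096169, 281.87445882]), array([519.75414311, 281.3847692 ])]
hub [390.65190684 360.5428328 ] [390.68582385 342.87833294]
k 0.7 [239.07423611 479.8397864 ]
k 0.8 [223.99336156 467.83116147]
k 0.9 [211.18824877 454.95669199]
k 1 [200.73361187 441.42618172]
k 1.1 [192.65773965 427.44406542]
i -0.1 [407.54809401 494.08332375] [401.87011371 456.95030823]
i 0 [391.14417053 494.7342785 ] [390.96492824 457.36743837]
i 0.1 [374.73594473 494.12110747] [380.05664481 456.97823352]
i 0.2 [358.55402284 492.25523523] [369.28366832 455.78881762]
i 0.3 [342.82314144 489.17060448] [358.7815992  453.81755394]
[array([414.76926007,  97.14272964,  12.        ]), array([436.24671654, 212.35244408,  12.        ])] [array([412.08497236,  92.688601  ,  12.        ]), array([434.95666138, 210.48879557,  12.        ])]
```

```bash
cat >> pose.py <<'E'
c=c+np.array([1.3,1.8,0])
RZ=orient(c[2]-np.pi/2)
E
python3 -c "
from pose import *
k=w(c,pt(.75,90,-84));print(k)
cmd(k+[0,0,70],RZ)"
```

```text
[423.92649573  91.06924287 120.8519982 ]
t [ 2.24  -1.497  1.532] r [10.974  2.851 -2.86 ]
```

```bash
R='{"translation":[2.2,-1.5,1.5],"rot":[11,2.85,-2.85]}'; python3 -m inch '[{"translation":[0.5,-0.5,0.5],"rot":[11,2.85,-2.85]},{"translation":[1,-1,1],"rot":[11,2.85,-2.85]},{"translation":[2.2,-1.5,1.5],"rot":[11,2.85,-2.85]},{"translation":[2.2,-1.5,1.5],"rot":[11,2.85,-2.85]},{"translation":[2.2,-1.5,1.5],"rot":[11,2.85,-2.85]}]' 50 10; python3 -c "
from pose import *
k=w(c,pt(.75,90,-84))
cmd(k+[0,0,70],RZ)"
```

```text
t: 1.7
tool_pos: [422.4, 92.0, 191.3]
eef_rot: [0.304, 0.521, -0.323, 0.729]
wrist_force: [-0.5, 0.1, -0.7]
opening: 55.4
t [0.023 0.016 0.038] r [ 5.921  1.535 -1.548]
```

```bash
python3 -m inch '[{"translation":[0.02,0.02,0.04],"rot":[5.9,1.5,-1.5]},{"translation":[0.02,0.02,0.04],"rot":[5.9,1.5,-1.5]},{"translation":[0.02,0.02,0.04],"rot":[5.9,1.5,-1.5]},{"translation":[0.02,0.02,0.04],"rot":[5.9,1.5,-1.5]},{"translation":[0.02,0.02,0.04],"rot":[5.9,1.5,-1.5]}]'; python3 -m inch '[{"translation":[0.02,0.02,0.04],"rot":[5.9,1.5,-1.5]},{"translation":[0.02,0.02,0.04],"rot":[5.9,1.5,-1.5]},{"translation":[0.02,0.02,0.04],"rot":[5.9,1.5,-1.5]}]'; python3 -c "
from pose import *
st();k=w(c,pt(.75,90,-84))
cmd(k+[0,0,70],RZ)
wc=shot('wrist')
for a in (.7,.75,.8):print('knob',a,proj(wc,w(c,pt(a,90,-84))))
print([(a,proj(wc,w(c,pt(a,65,-70.5)))) for a in(.15,.25)],proj(wc,w(c,[-84,0,55])),proj(wc,arm.get_obs()['tool_pos']))
cv2.imwrite('pics/w3.png',cv2.resize(wc['pixels'][100:400,120:520],None,fx=2,fy=2,interpolation=cv2.INTER_CUBIC))"
```

```text
t: 2.2
tool_pos: [424.4, 93.3, 191.7]
eef_rot: [-0.516, -0.465, 0.517, -0.501]
wrist_force: [-0.0, 0.3, 0.9]
opening: 49.8
t: 2.5
tool_pos: [425.5, 93.7, 191.5]
eef_rot: [0.611, 0.399, -0.6, 0.327]
wrist_force: [0.2, -0.7, 0.8]
opening: 50.1
2.5 [425.493  93.728 191.546] F [ 0.212 -0.662  0.78 ] op 50.085945171867344
[-0.703 -0.07   0.449  1.991 -0.076  1.228 -0.721]
[[-0.039  0.88  -0.473]
 [ 0.095 -0.468 -0.879]
 [-0.995 -0.079 -0.065]]
t [ 0.012 -0.002  0.078] r [-2.142 -0.548  0.494]
knob 0.7 [327.933 218.98 ]
knob 0.75 [329.271 221.581]
knob 0.8 [330.529 223.886]
[(0.15, array([327.075, 158.716])), (0.25, array([329.39 , 165.999]))] [315.862 148.199] [324.481 253.405]
```

View pics/w3.png

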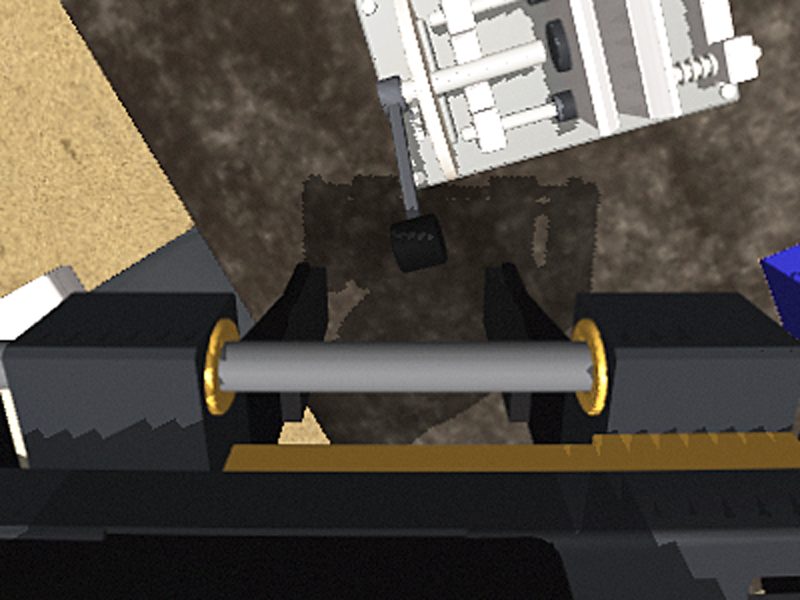

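The knob is at full-frame pixel (329,221.5), which matches the prediction for a lever angle of 0.75. I'll correct the yaw overshoot next, then descend.

```bash
python3 -m inch '[{"translation":[0.01,0,0.08],"rot":[-2.14,-0.55,0.5]},{"translation":[0.01,0,0.08],"rot":[-2.14,-0.55,0.5]},{"translation":[0.01,0,0.08],"rot":[-2.14,-0.55,0.5]},{"translation":[0.01,0,0.08],"rot":[-2.14,-0.55,0.5]},{"translation":[0.01,0,0.08],"rot":[-2.14,-0.55,0.5]}]'; python3 -c "
from pose import *
st();k=w(c,pt(.75,90,-84))
cmd(k+[0,0,4],RZ)"
```

```text
t: 3.05
tool_pos: [424.3, 90.0, 191.0]
eef_rot: [0.549, 0.447, -0.548, 0.445]
wrist_force: [0.3, -0.4, 0.4]
opening: 50.1
3.05 [424.275  90.045 191.035] F [ 0.287 -0.406  0.406] op 50.06117587269012
[-0.739 -0.092  0.408  2.008  0.036  1.219 -0.549]
[[-0.001  0.979 -0.203]
 [ 0.002 -0.203 -0.979]
 [-1.    -0.001 -0.002]]
t [ 1.655 -0.011 -0.02 ] r [-0.093 -0.014  0.01 ]
```

```bash
python3 -m inch '[{"translation":[0.8,0,-0.02],"rot":[-0.1,0,0]},{"translation":[1.4,0,-0.02],"rot":[-0.1,0,0]},{"translation":[1.65,0,-0.02],"rot":[-0.1,0,0]},{"translation":[1.65,0,-0.02],"rot":[-0.1,0,0]}]'; python3 -m inch '[{"translation":[0,0,0],"rot":[0,0,0]},{"translation":[0,0,0],"rot":[0,0,0]},{"translation":[0,0,0],"rot":[0,0,0]},{"translation":[0,0,0],"rot":[0,0,0]},{"translation":[0,0,0],"rot":[0,0,0]}]' 10 12;python3 -m inch '[{"translation":[0,0,0],"rot":[0,0,0]},{"translation":[0,0,0],"rot":[0,0,0]},{"translation":[0,0,0],"rot":[0,0,0]}]'; python3 -c "
from pose import *
st();shot('wrist','w4.png')
P=np.array(arm.get_obs()['tool_pos'])
for a in (.6,.45,.35,.24,.2):
  print(a);cmd(P+w(c,pt(a,90,-84))-w(c,pt(.75,90,-84)),RZ)"
```

```text
t: 3.45
tool_pos: [423.8, 90.5, 124.2]
eef_rot: [-0.545, -0.451, 0.546, -0.449]
wrist_force: [0.2, 0.7, -0.3]
opening: 49.7
t: 3.95
tool_pos: [424.0, 90.6, 124.6]
eef_rot: [-0.545, -0.451, 0.546, -0.449]
wrist_force: [0.1, 0.4, 3.4]
opening: 19.8
t: 4.25
tool_pos: [424.0, 90.6, 124.6]
eef_rot: [-0.545, -0.451, 0.546, -0.449]
wrist_force: [-0.4, 1.0, -0.1]
opening: 19.9
4.25 [424.038  90.61  124.622] F [-0.404  0.979 -0.087] op 19.92668334266273
[-0.735 -0.013  0.423  2.09   0.003  1.065 -0.506]
[[-0.002  0.982 -0.191]
 [ 0.002 -0.191 -0.982]
 [-1.    -0.003 -0.001]]
0.6
t [-0.21  -0.001 -0.263] r [-0.006 -0.008  0.02 ]
0.45
t [-0.379 -0.001 -0.555] r [-0.006 -0.008  0.02 ]
0.35
t [-0.466 -0.002 -0.763] r [-0.006 -0.008  0.02 ]
0.24
t [-0.538 -0.002 -0.999] r [-0.006 -0.008  0.02 ]
0.2
t [-0.558 -0.002 -1.087] r [-0.006 -0.008  0.02 ]
```

Gripped at 19.9 mm. Now I'll swing the lever along its arc.

```bash
python3 -m inch '[{"translation":[-0.11,0,-0.13],"rot":[0,0,0]},{"translation":[-0.21,0,-0.26],"rot":[0,0,0]},{"translation":[-0.3,0,-0.41],"rot":[0,0,0]},{"translation":[-0.38,0,-0.555],"rot":[0,0,0]},{"translation":[-0.42,0,-0.66],"rot":[0,0,0]}]'; python3 -m inch '[{"translation":[-0.045,0,-0.1],"rot":[0,0,0]},{"translation":[-0.085,0,-0.22],"rot":[0,0,0]},{"translation":[-0.12,0,-0.34],"rot":[0,0,0]},{"translation":[-0.12,0,-0.34],"rot":[0,0,0]},{"translation":[-0.12,0,-0.34],"rot":[0,0,0]}]';python3 -c "
from pose import *
st();wc=shot('wrist');P=arm.get_obs()['tool_pos']
for a in (.2,.25,.3):print(w(c,pt(a,90,-84)),proj(wc,w(c,pt(a,65,-70.5))),proj(wc,w(c,pt(a,45,-84))))
cv2.imwrite('pics/w5.png',cv2.resize(wc['pixels'][80:280,220:470],None,fx=3,fy=3,interpolation=cv2.INTER_CUBIC))"
```

```text
t: 4.8
tool_pos: [429.4, 117.0, 141.9]
eef_rot: [-0.545, -0.451, 0.546, -0.449]
wrist_force: [-1.7, -3.3, 0.3]
opening: 20.0
t: 5.3
tool_pos: [432.2, 131.2, 147.0]
eef_rot: [0.546, 0.451, -0.545, 0.449]
wrist_force: [-0.2, 1.8, -1.3]
opening: 20.1
5.3 [432.226 131.185 146.962] F [-0.234  1.834 -1.319] op 20.080206953546025
[-0.775  0.004  0.385  2.023 -0.005  1.115 -0.579]
[[-0.001  0.982 -0.19 ]
 [ 0.003 -0.19  -0.982]
 [-1.    -0.002 -0.002]]
[432.211 133.74  143.206] [342.095 223.631] [322.767 209.202]
[431.375 129.434 142.202] [341.933 227.443] [322.765 211.707]
[430.55  125.183 140.98 ] [341.76  231.053] [322.764 214.104]
```

View pics/w5.png

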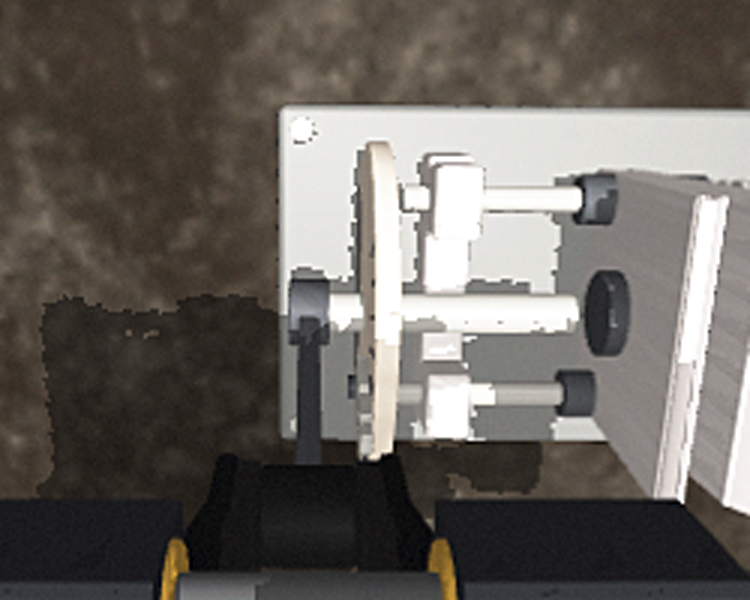

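```bash
python3 -m inch '[{"translation":[0,0,0],"rot":[0,0,0]},{"translation":[0,0,0],"rot":[0,0,0]},{"translation":[0,0,0],"rot":[0,0,0]},{"translation":[-1,0,0],"rot":[0,0,0]},{"translation":[-2.2,0,0],"rot":[0,0,0]}]' 50;python3 -c "
from pose import *
st();c0=c-[1.3,1.8,0]
cmd([350,165,250],orient(c0[2],.5))"
```

```text
t: 5.85
tool_pos: [431.2, 130.1, 234.8]
eef_rot: [-0.544, -0.451, 0.547, -0.449]
wrist_force: [1.1, 0.6, -0.2]
opening: 47.7
5.85 [431.202 130.13  234.769] F [ 1.138  0.646 -0.195] op 47.66480746612818
[-0.784 -0.079  0.375  1.904  0.027  1.314 -0.609]
[[-0.004  0.982 -0.191]
 [ 0.    -0.191 -0.982]
 [-1.    -0.005  0.   ]]
t [-0.371 -2.161 -0.468] r [-10.99   -2.83    2.835]
```

```bash
python3 -m inch '[{"translation":[-0.4,-2.1,-0.5],"rot":[-11,-2.83,2.83]},{"translation":[-0.4,-2.1,-0.5],"rot":[-11,-2.83,2.83]},{"translation":[-0.4,-2.1,-0.5],"rot":[-11,-2.83,2.83]},{"translation":[-0.4,-2.1,-0.5],"rot":[-11,-2.83,2.83]},{"translation":[-0.4,-2.1,-0.5],"rot":[-11,-2.83,2.83]}]';python3 -c "
from pose import *
cmd([350,165,250],orient(c[2],.5))"
```

```text
t: 6.35
tool_pos: [352.6, 166.1, 251.5]
eef_rot: [0.343, 0.52, -0.359, 0.695]
wrist_force: [0.9, -0.1, -0.3]
opening: 49.6
t [ 0.026 -0.073 -0.016] r [-5.9   -1.522  1.501]
```

```bash
python3 -m inch '[{"translation":[0.03,-0.07,0],"rot":[-5.9,-1.52,1.5]},{"translation":[0.03,-0.07,0],"rot":[-5.9,-1.52,1.5]},{"translation":[0.03,-0.07,0],"rot":[-5.9,-1.52,1.5]},{"translation":[0.03,-0.07,0],"rot":[-5.9,-1.52,1.5]},{"translation":[0.03,-0.07,0],"rot":[-5.9,-1.52,1.5]}]';python3 -m inch '[{"translation":[0,0,0],"rot":[-1.1,-0.3,0.3]},{"translation":[0,0,0],"rot":[-1.1,-0.3,0.3]},{"translation":[0,0,0],"rot":[-1.1,-0.3,0.3]}]'; python3 -c "
from pose import *
cmd([350,165,250],orient(c[2],.5))
wc=shot('wrist');P=proj(wc,w(c,[-84,0,80]));x,y=int(P[0])-75,int(P[1])-50;print(x,y)
iv=lambda p:(np.array(p)-[x,y])*5
print('hub',iv(proj(wc,w(c,[-84,0,55]))))
for a in(.1,.15,.2,.25,.3):print(a,*[iv(proj(wc,w(c,pt(a,*q)))) for q in((90,-84),(65,-70.5),(40,-70.5))])
cv2.imwrite('pics/w6.png',cv2.resize(wc['pixels'][y:y+110,x:x+150],None,fx=5,fy=5,interpolation=cv2.INTER_CUBIC))"
```

```text
t: 6.85
tool_pos: [350.4, 164.6, 250.1]
eef_rot: [0.093, 0.516, -0.125, 0.842]
wrist_force: [-1.3, 0.5, -0.1]
opening: 50.1
t: 7.15
tool_pos: [350.4, 164.1, 250.0]
eef_rot: [0.036, 0.504, -0.069, 0.86]
wrist_force: [0.7, -0.5, -0.4]
opening: 50.2
t [-0.007  0.02  -0.011] r [ 0.244  0.083 -0.077]
249 125
hub [376.77603165 191.31819477]
0.1 [334.77367767 448.71288588] [346.61675038 406.66325847] [358.29576577 333.58124554]
0.15 [314.45852608 446.18781553] [333.11886763 405.0141014 ] [350.39057022 332.64368729]
0.2 [294.38099177 442.90417699] [319.76110887 402.87354989] [342.55861853 331.43198387]
0.25 [274.6206596  438.87856524] [306.58985083 400.25055644] [334.82395084 329.95034618]
0.3 [255.25461552 434.13152196] [293.6503362  397.15618759] [327.21015871 328.20395853]
```

View pics/w6.png

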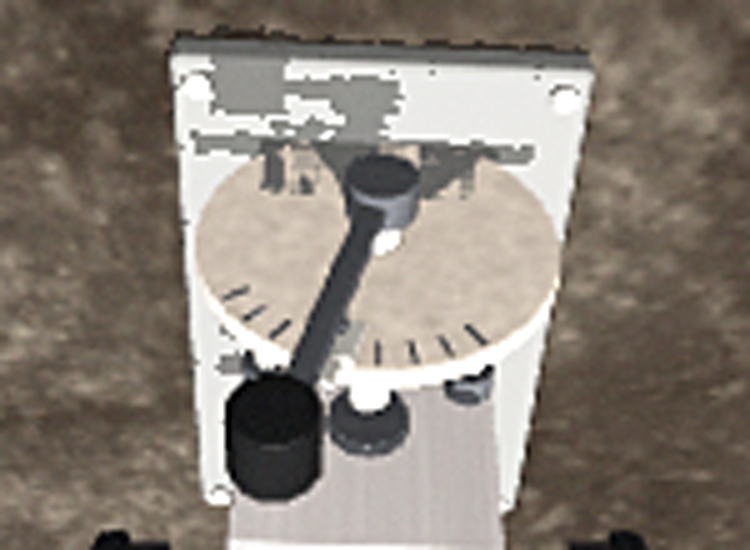

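The crop shows the hub at (384,190) and the knob at (274,443), which gives a lever angle of about 0.27. The tab is half hidden behind the lever, and its edge is visible near (343–360, 325–370). I'll look down from above, where the tab's tip and the lever separate.

```bash
python3 -c "
from pose import *
cmd(w(c,[25,0,200]),orient(c[2],0))"
```

```text
t [ 3.483 -0.063  3.632] r [ 0.245  3.664 -0.017]
```

```bash
python3 -m inch '[{"translation":[3.5,-0.06,3.6],"rot":[0.25,3.66,0]},{"translation":[3.5,-0.06,3.6],"rot":[0.25,3.66,0]},{"translation":[3.5,-0.06,3.6],"rot":[0.25,3.66,0]},{"translation":[3.5,-0.06,3.6],"rot":[0.25,3.66,0]},{"translation":[3.5,-0.06,3.6],"rot":[0.25,3.66,0]}]';python3 -m inch '[{"translation":[0,0,0],"rot":[0,0,0]},{"translation":[0,0,0],"rot":[0,0,0]}]'; python3 -c "
from pose import *
cmd(w(c,[25,0,200]),orient(c[2],0))
wc=shot('wrist','w7raw.png');P=proj(wc,w(c,[-78,-10,120]));x,y=int(P[0])-75,max(0,int(P[1])-50);print(x,y)
iv=lambda p:(np.array(p)-[x,y])*5
print('hub',iv(proj(wc,w(c,[-84,0,55]))),'corners',[iv(proj(wc,w(c,[-95,q,12]))) for q in (-60,60)],'dial',[iv(proj(wc,w(c,[-68,q,55]))) for q in (-50,50)])
for a in(.1,.15,.2,.25,.3):print(a,*[iv(proj(wc,w(c,pt(a,*q)))) for q in((90,-84),(65,-70.5),(40,-70.5))])
cv2.imwrite('pics/w7.png',cv2.resize(wc['pixels'][y:y+110,x:x+150],None,fx=5,fy=5,interpolation=cv2.INTER_CUBIC))"
```

```text
t: 7.7
tool_pos: [544.6, 130.3, 199.1]
eef_rot: [0.069, 0.704, -0.068, 0.704]
wrist_force: [-0.2, 0.7, 1.4]
opening: 50.1
t: 7.9
tool_pos: [545.1, 129.6, 198.3]
eef_rot: [0.068, 0.704, -0.07, 0.704]
wrist_force: [-0.3, 0.6, -0.6]
opening: 49.8
t [-0.043  0.01  -0.064] r [-0.027 -0.003  0.015]
235 32
hub [441.59581349 255.54060202] corners [array([174.76916864, 225.65477058]), array([708.02218685, 223.31395285])] dial [array([192.94884247, 342.33457458]), array([690.97137973, 340.27346011])]
0.1 [376.3596315  184.93595059] [400.66588904 303.55498544] [418.97590036 314.30644005]
0.15 [343.88254938 185.77049501] [380.09323316 303.85272571] [407.53342522 314.45699304]
0.2 [311.98726987 186.86831521] [359.8088748  304.23140131] [396.21773538 314.64727479]
0.25 [280.85328457 188.21888978] [339.90408638 304.68840111] [385.06978024 314.87635642]
0.3 [250.64889014 189.80940151] [320.46620911 305.22056542] [374.12934198 315.14311339]
```

View pics/w7.png

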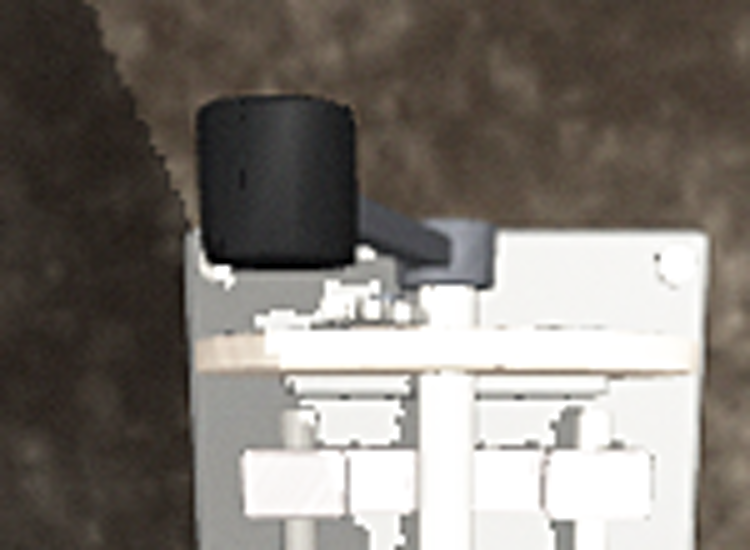

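The knob centre is at (277,180), so the lever is at about 0.267. The tab is the pale, washed-out patch at x 325–385. I'll stretch the contrast on the tab in this view and in the first one.

```bash
python3 -c "
from pose import *
a=cv2.imread('pics/w2.png')[340:520,290:470];b=cv2.imread('pics/w7raw.png')[82:106,290:338]
f=lambda i:cv2.LUT(i,np.clip((np.arange(256)-120)*255/135,0,255).astype(np.uint8))
A=cv2.resize(f(a),(400,400));B=cv2.resize(f(b),(400,200),interpolation=cv2.INTER_NEAREST);B=np.vstack([B,cv2.resize(np.clip((b.astype(int)-200)*4.6,0,255).astype(np.uint8),(400,200),interpolation=cv2.INTER_NEAREST)])
cv2.imwrite('pics/z2.png',np.hstack([A,B]))"
```

```text
(no output)
```

View pics/z2.png

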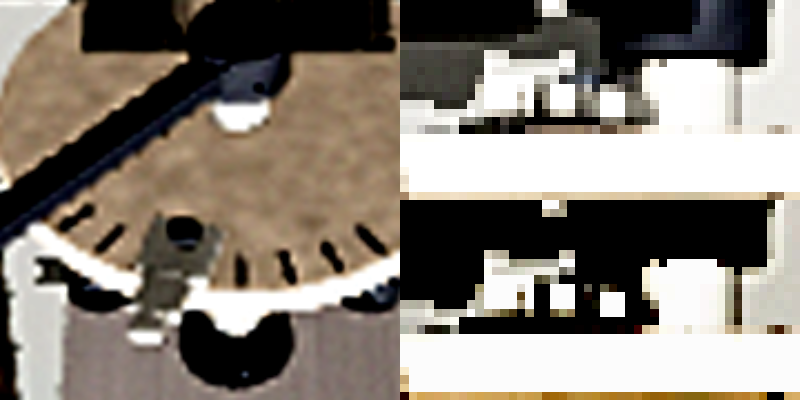

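```bash
cat >> pose.py <<'E'
b=b+np.array([1,1,0]); RB=orient(b[2]-np.pi/2)
E
python3 -c "
from pose import *
print(b,'teal foot',onz(s,411,238,0),'top@150',onz(t,384,246,150),onz(t,384,246,200))
cmd(np.r_[b[:2],240],RB)"
```

```text
[ 4.76073942e+02 -1.61498584e+02 -3.09172398e-01] teal foot [ 405.3160223  -249.82149535    0.        ] top@150 [ 407.2209456  -242.53989353  150.        ] [ 408.54713473 -235.75071249  200.        ]
t [-1.023 -7.488 -0.269] r [ 1.2074e+01 -0.0000e+00 -2.0000e-03]
```

```bash
python3 -m inch '[{"translation":[-1,-0.8,0],"rot":[12.07,0,0]},{"translation":[-1,-2,-0.1],"rot":[12.07,0,0]},{"translation":[-1,-7.5,-0.27],"rot":[12.07,0,0]},{"translation":[-1,-7.5,-0.27],"rot":[12.07,0,0]},{"translation":[-1,-7.5,-0.27],"rot":[12.07,0,0]}]' 60;python3 -c "
from pose import *
cmd(np.r_[b[:2],240],RB)"
```

```text
t: 8.45
tool_pos: [490.1, -94.3, 240.2]
eef_rot: [0.325, 0.629, -0.321, 0.63]
wrist_force: [1.6, -0.4, 0.4]
opening: 59.9
t [-0.004 -1.266  1.159] r [ 6.675 -0.026 -0.028]
```

```bash
python3 -m inch '[{"translation":[0,-1.27,1.16],"rot":[6.67,0,0]},{"translation":[0,-1.27,1.16],"rot":[6.67,0,0]},{"translation":[0,-1.27,1.16],"rot":[6.67,0,0]},{"translation":[0,-1.27,1.16],"rot":[6.67,0,0]},{"translation":[0,-1.27,1.16],"rot":[6.67,0,0]}]';python3 -c "
from pose import *
cmd(np.r_[b[:2],240],RB)"
```

```text
t: 8.95
tool_pos: [475.4, -160.6, 240.7]
eef_rot: [0.534, 0.468, -0.528, 0.466]
wrist_force: [0.2, 0.3, 0.3]
opening: 60.1
t [0.016 0.02  0.019] r [ 1.298 -0.052 -0.023]
```

```bash
python3 -m inch '[{"translation":[0,0.02,0.02],"rot":[1.3,0,0]},{"translation":[0,0.02,0.02],"rot":[1.3,0,0]},{"translation":[0,0.02,0.02],"rot":[1.3,0,0]},{"translation":[0,0.02,0.02],"rot":[1.3,0,0]}]';python3 -c "
from pose import *
cmd(np.r_[b[:2],240],RB)
wc=shot('wrist','w8raw.png');x,y=120,100
iv=lambda p:((np.array(p)-[x,y])*2).round(1)
print('handle top corners',[iv(proj(wc,w(b,[i,j,153]))) for i,j in((7,16),(7,-16),(-7,-16),(-7,16))],'stand top',[iv(proj(wc,w(b,[i,j,55]))) for i,j in((27.5,35),(27.5,-35),(-27.5,-35),(-27.5,35))])
cv2.imwrite('pics/w8.png',cv2.resize(wc['pixels'][y:y+300,x:x+400],None,fx=2,fy=2,interpolation=cv2.INTER_CUBIC))"
```

```text
t: 9.35
tool_pos: [475.8, -160.8, 241.2]
eef_rot: [0.574, 0.419, -0.567, 0.417]
wrist_force: [0.3, -0.6, 0.6]
opening: 60.2
t [0.031 0.011 0.016] r [ 0.015 -0.069 -0.025]
handle top corners [array([422.2, 182.3]), array([421.5, 249. ]), array([391.3, 249. ]), array([391. , 182.2])] stand top [array([450.9, 111.2]), array([448.2, 220.7]), array([362.4, 220.6]), array([360.2, 111. ])]
```

View pics/w8.png

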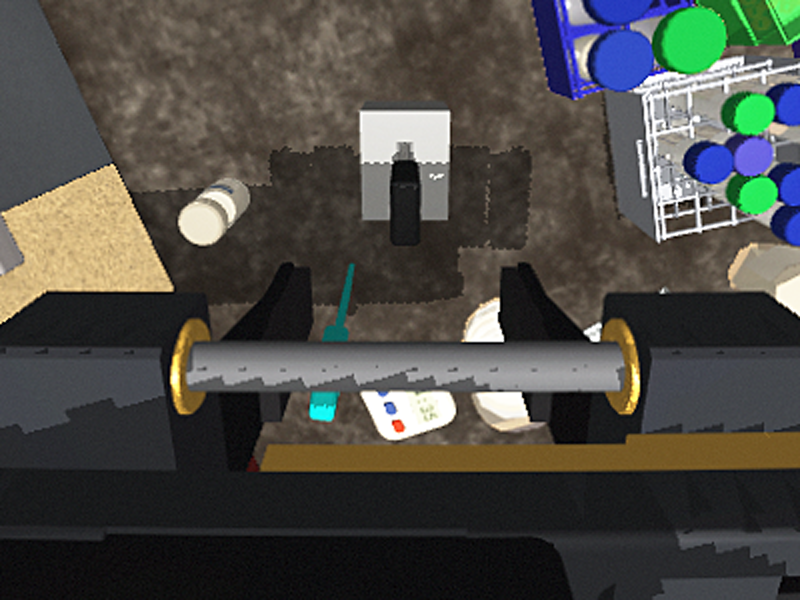

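The handle's top face is at x 390–419, y 182–245, within 1–2 mm of the prediction, and the fingers straddle it. Now descending.

```bash
python3 -m inch '[{"translation":[1,0,0],"rot":[0,-0.07,0]},{"translation":[2,0,-0.01],"rot":[0,-0.07,0]},{"translation":[2.7,0,-0.01],"rot":[0,-0.07,0]},{"translation":[3.07,0,-0.01],"rot":[0,-0.07,0]},{"translation":[3.07,0,-0.01],"rot":[0,-0.07,0]}]';python3 -m inch '[{"translation":[0,0,0],"rot":[0,0,0]},{"translation":[0,0,0],"rot":[0,0,0]},{"translation":[0,0,0],"rot":[0,0,0]},{"translation":[0,0,0],"rot":[0,0,0]},{"translation":[0,0,0],"rot":[0,0,0]}]' 5 40;python3 -m inch '[{"translation":[0,0,0],"rot":[0,0,0]},{"translation":[0,0,0],"rot":[0,0,0]},{"translation":[0,0,0],"rot":[0,0,0]},{"translation":[0,0,0],"rot":[0,0,0]}]';python3 -c "
from pose import *
st()
cmd(np.r_[b[:2],118],RB)"
```

```text
t: 9.9
tool_pos: [475.3, -159.1, 116.6]
eef_rot: [-0.57, -0.418, 0.571, -0.418]
wrist_force: [-0.4, 0.1, 0.0]
opening: 60.0
t: 10.4
tool_pos: [475.5, -159.0, 117.0]
eef_rot: [-0.57, -0.418, 0.571, -0.418]
wrist_force: [-0.3, -0.0, 0.5]
opening: 27.9
t: 10.8
tool_pos: [475.7, -159.1, 117.1]
eef_rot: [-0.57, -0.417, 0.571, -0.418]
wrist_force: [0.4, 0.1, 2.7]
opening: 13.9
10.8 [ 475.654 -159.07   117.149] F [0.398 0.121 2.684] op 13.931250031670125
[-0.562  0.206  0.883  1.958 -0.181  1.058  0.094]
[[ 0.     0.953 -0.301]
 [-0.001 -0.301 -0.953]
 [-1.     0.001  0.001]]
t [-0.021  0.028  0.055] r [ 0.021  0.008 -0.005]
```

```bash
python3 -m inch '[{"translation":[-0.6,0,0],"rot":[0,0,0]},{"translation":[-1.4,0,0],"rot":[0,0,0]},{"translation":[-2.4,0,0],"rot":[0,0,0]},{"translation":[-3.4,0,0],"rot":[0,0,0]},{"translation":[-4.1,0,0],"rot":[0,0,0]}]';python3 -c "
from pose import *
st()
g=w(c,[20,0,0]);print(g)
cmd(np.r_[g[:2],280],RZ)"
```

```text
t: 11.3
tool_pos: [475.8, -159.2, 283.6]
eef_rot: [0.571, 0.417, -0.57, 0.419]
wrist_force: [0.7, -0.5, -0.6]
opening: 13.8
11.3 [ 475.791 -159.17   283.574] F [ 0.653 -0.456 -0.635] op 13.829003672152425
[-0.653 -0.005  0.898  1.736  0.004  1.406 -0.062]
[[ 0.002  0.953 -0.302]
 [-0.001 -0.302 -0.953]
 [-1.     0.003  0.   ]]
[537.713 131.47    0.   ]
t [ 0.086 -0.717 -7.394] r [-0.822  0.003 -0.018]
```

```bash
python3 -m inch '[{"translation":[0,-0.1,-1],"rot":[0,0,0]},{"translation":[0,-0.2,-2.2],"rot":[-0.4,0,0]},{"translation":[0,-0.4,-3.4],"rot":[-0.8,0,0]},{"translation":[0,-0.5,-4.6],"rot":[-0.8,0,0]},{"translation":[0,-0.6,-5.8],"rot":[-0.8,0,0]}]';python3 -c "
from pose import *
st()
g=w(c,[20,0,0])
cmd(np.r_[g[:2],280],RZ)"
```

```text
t: 11.8
tool_pos: [522.9, 71.2, 283.4]
eef_rot: [0.547, 0.448, -0.546, 0.45]
wrist_force: [0.4, -1.3, 0.8]
opening: 13.5
11.8 [522.873  71.194 283.405] F [ 0.437 -1.303  0.843] op 13.53974275515551
[-0.866  0.084  0.693  1.669 -0.054  1.406 -0.361]
[[ 0.002  0.981 -0.193]
 [-0.    -0.193 -0.981]
 [-1.     0.002 -0.   ]]
t [ 0.085  0.072 -1.55 ] r [-0.021 -0.001 -0.017]
```

```bash
python3 -m inch '[{"translation":[0,0.07,-1],"rot":[0,0,0]},{"translation":[0,0.07,-1.55],"rot":[0,0,0]},{"translation":[0,0.07,-1.55],"rot":[0,0,0]},{"translation":[0.6,0.07,-1.55],"rot":[0,0,0]},{"translation":[1,0.07,-1.55],"rot":[0,0,0]}]';python3 -m inch '[{"translation":[0,0,0],"rot":[0,0,0]},{"translation":[0,0,0],"rot":[0,0,0]}]';python3 -c "
from pose import *
st()
g=w(c,[20,0,0]);cmd(np.r_[g[:2],280],RZ)
wc=shot('wrist','w9raw.png');P=np.array(arm.get_obs()['tool_pos']);p=proj(wc,P-[0,0,112]);print('tip',p)
x,y=int(p[0])-80,int(p[1])-75;print(x,y)
iv=lambda p:((np.array(p)-[x,y])*5).round(1)
print('tip corners',[iv(proj(wc,P-[0,0,112]+RZ@[0,i,j])) for i in(-2,2) for j in(-13,13)],'mouth',[iv(proj(wc,w(c,[20,j,115]))) for j in(-40,0,40)],'knob',iv(proj(wc,w(c,pt(.27,90,-84)))))
cv2.imwrite('pics/w9.png',cv2.resize(wc['pixels'][y:y+110,x:x+160],None,fx=5,fy=5,interpolation=cv2.INTER_CUBIC))"
```

```text
t: 12.3
tool_pos: [537.6, 129.9, 242.5]
eef_rot: [0.547, 0.448, -0.546, 0.449]
wrist_force: [-1.3, 0.1, -0.7]
opening: 13.7
t: 12.5
tool_pos: [537.6, 128.5, 242.9]
eef_rot: [0.547, 0.447, -0.547, 0.449]
wrist_force: [-0.8, -0.1, -0.3]
opening: 13.7
12.5 [537.627 128.498 242.858] F [-0.763 -0.111 -0.347] op 13.670396924665548
[-0.897  0.178  0.659  1.669 -0.11   1.331 -0.418]
[[ 0.002  0.98  -0.197]
 [-0.002 -0.197 -0.98 ]
 [-1.     0.002  0.001]]
t [-0.929 -0.011 -0.072] r [-0.046  0.008 -0.015]
tip [323.035 198.663]
243 123
tip corners [array([389.5, 314.6]), array([390.6, 440.4]), array([410. , 314.5]), array([410.5, 440.3])] mouth [array([397.6, 522.2]), array([396.4, 344.4]), array([395.1, 151.7])] knob [-133.   502.5]
```

View pics/w9.png

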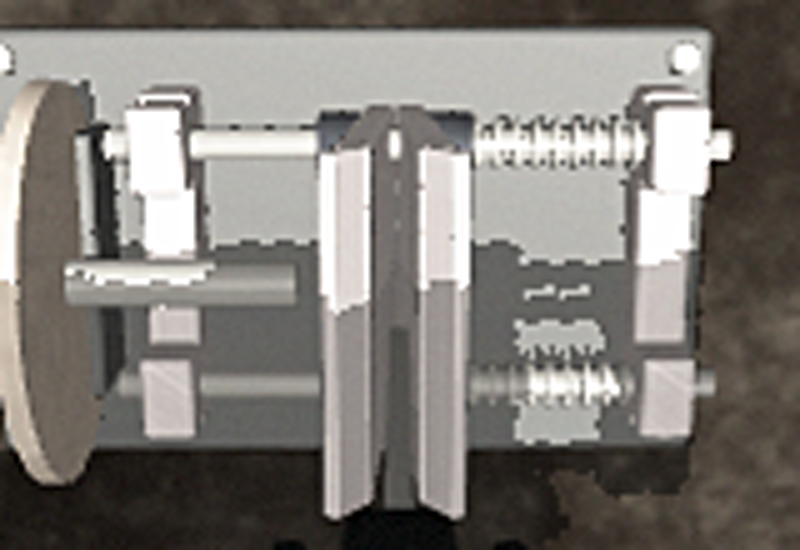

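The gap's centre line is at x≈395 (370–420) and the blade's lower edge is at x 388–412, y 325, so it is in line to about 1 mm. Going down with a small correction.

```bash
python3 -m inch '[{"translation":[0.1,-0.02,-0.07],"rot":[-0.05,0,0]},{"translation":[0.4,-0.02,-0.07],"rot":[-0.05,0,0]},{"translation":[0.8,-0.02,-0.07],"rot":[-0.05,0,0]},{"translation":[1.1,-0.02,-0.07],"rot":[-0.05,0,0]},{"translation":[1.3,-0.02,-0.07],"rot":[-0.05,0,0]}]';python3 -m inch '[{"translation":[0.1,0,0],"rot":[0,0,0]},{"translation":[0.25,0,0],"rot":[0,0,0]},{"translation":[0.4,0,0],"rot":[0,0,0]},{"translation":[0.5,0,0],"rot":[0,0,0]},{"translation":[0.5,0,0],"rot":[0,0,0]}]';python3 -c "
from pose import *
st()
g=w(c,[20,0,0]);cmd(np.r_[g[:2],161],RZ)"
```

```text
t: 13.05
tool_pos: [537.4, 131.7, 190.0]
eef_rot: [0.545, 0.449, -0.545, 0.451]
wrist_force: [-0.3, 0.6, -0.5]
opening: 13.9
t: 13.55
tool_pos: [537.2, 131.6, 169.5]
eef_rot: [-0.545, -0.449, 0.545, -0.451]
wrist_force: [0.2, 0.7, -1.3]
opening: 13.5
13.55 [537.211 131.613 169.518] F [ 0.245  0.703 -1.319] op 13.49756691350561
[-0.881  0.241  0.645  1.765 -0.153  1.186 -0.383]
[[ 0.001  0.982 -0.189]
 [-0.002 -0.189 -0.982]
 [-1.     0.001  0.002]]
t [0.213 0.013 0.001] r [ 0.008  0.012 -0.01 ]
```

```bash
for i in 1 ; do python3 -m inch '[{"translation":[0.05,0,0],"rot":[0,0,0]},{"translation":[0.1,0,0],"rot":[0,0,0]},{"translation":[0.1,0,0],"rot":[0,0,0]}]'; python3 -m inch '[{"translation":[0.05,0,0],"rot":[0,0,0]},{"translation":[0.1,0,0],"rot":[0,0,0]},{"translation":[0.1,0,0],"rot":[0,0,0]}]'; python3 -m inch '[{"translation":[0.05,0,0],"rot":[0,0,0]},{"translation":[0.1,0,0],"rot":[0,0,0]},{"translation":[0.1,0,0],"rot":[0,0,0]}]';done | grep -v rot
```

```text
t: 13.85
tool_pos: [537.2, 131.6, 165.4]
wrist_force: [-0.4, -1.0, 0.3]
opening: 14.1
t: 14.15
tool_pos: [537.1, 131.7, 161.2]
wrist_force: [0.1, 0.2, -0.4]
opening: 14.0
t: 14.45
tool_pos: [537.3, 131.7, 157.1]
wrist_force: [0.2, -0.0, 0.2]
opening: 13.8
```

```bash
(python3 -m inch '[{"translation":[0.04,0,0],"rot":[0,0,0]},{"translation":[0.08,0,0],"rot":[0,0,0]},{"translation":[0.08,0,0],"rot":[0,0,0]}]'; python3 -m inch '[{"translation":[0,0,0],"rot":[0,0,0]}]';python3 -m inch '[{"translation":[0.04,0,0],"rot":[0,0,0]},{"translation":[0.08,0,0],"rot":[0,0,0]},{"translation":[0.08,0,0],"rot":[0,0,0]}]';python3 -m inch '[{"translation":[0,0,0],"rot":[0,0,0]}]')| grep -v rot
```

```text
t: 14.75
tool_pos: [537.4, 131.7, 153.9]
wrist_force: [-0.3, -0.1, 1.0]
opening: 13.8
t: 14.85
tool_pos: [537.4, 131.7, 153.8]
wrist_force: [1.0, 0.5, 2.8]
opening: 14.1
t: 15.15
tool_pos: [537.5, 131.8, 150.6]
wrist_force: [0.5, 0.5, 3.1]
opening: 13.7
t: 15.25
tool_pos: [537.5, 131.8, 150.6]
wrist_force: [0.3, 0.4, 4.4]
opening: 13.5
```

```bash
(python3 -m inch '[{"translation":[0.04,0,0],"rot":[0,0,0]},{"translation":[0.06,0,0],"rot":[0,0,0]},{"translation":[0.06,0,0],"rot":[0,0,0]}]'; python3 -m inch '[{"translation":[0,0,0],"rot":[0,0,0]}]';python3 -m inch '[{"translation":[0.04,0,0],"rot":[0,0,0]},{"translation":[0.05,0,0],"rot":[0,0,0]}]';python3 -m inch '[{"translation":[0,0,0],"rot":[0,0,0]}]'; python3 -m inch '[{"translation":[0,0,0],"rot":[0,0,0]}]')| grep -v rot
```

```text
t: 15.55
tool_pos: [537.7, 131.8, 148.3]
wrist_force: [0.2, 0.1, 4.8]
opening: 14.1
t: 15.65
tool_pos: [537.8, 131.8, 148.3]
wrist_force: [-0.5, 0.1, 3.0]
opening: 13.4
t: 15.85
tool_pos: [538.0, 131.8, 146.5]
wrist_force: [0.3, -0.3, 6.9]
opening: 13.6
t: 15.95
tool_pos: [538.0, 131.8, 146.6]
wrist_force: [-0.4, -0.2, 3.8]
opening: 13.4
t: 16.05
tool_pos: [538.0, 131.8, 146.6]
wrist_force: [-0.1, 0.0, 5.2]
opening: 13.7
```

```bash
(python3 -m inch '[{"translation":[0.04,0,0],"rot":[0,0,0]},{"translation":[0.06,0,0],"rot":[0,0,0]},{"translation":[0.06,0,0],"rot":[0,0,0]}]' )| grep -v rot; cat > avg.py <<'E'
from pose import *
F=[]
for _ in range(16): arm.camera('wrist');o=arm.get_obs();F.append(o['wrist_force'])
print(o['t'],o['tool_pos'],np.mean(F,0),np.std(F,0)/4,o['opening'],o['torque'])
E
python3 avg.py
```

```text
t: 16.35
tool_pos: [538.2, 131.8, 144.4]
wrist_force: [0.6, 0.4, 5.9]
opening: 13.7
17.15 [538.24077025 131.85937053 144.41863743] [1.29508938e-01 3.28628165e-03 6.03557587e+00] [0.09990881 0.13450791 0.14511537] 13.779885922202102 [-0.07760612 -0.02864265 -0.03201714]
```

```bash
(python3 -m inch '[{"translation":[0.03,0,0],"rot":[0,0,0]},{"translation":[0.03,0,0],"rot":[0,0,0]}]' )| grep -v rot; python3 avg.py; python3 -c "
from pose import *
c_=shot('scene');cv2.imwrite('pics/f.png',cv2.resize(c_['pixels'][160:320,180:400],None,fx=3.6,fy=3.6,interpolation=cv2.INTER_CUBIC))"
```

```text
t: 17.35
tool_pos: [538.6, 131.8, 143.5]
wrist_force: [-0.5, -0.1, 6.4]
opening: 13.7
18.15 [538.60183168 131.84958038 143.54284079] [ 0.15277122 -0.34916971  6.54197195] [0.15025826 0.10941312 0.12497144] 13.591000517521163 [-0.11665197 -0.03198269 -0.04581214]
```

View pics/f.png

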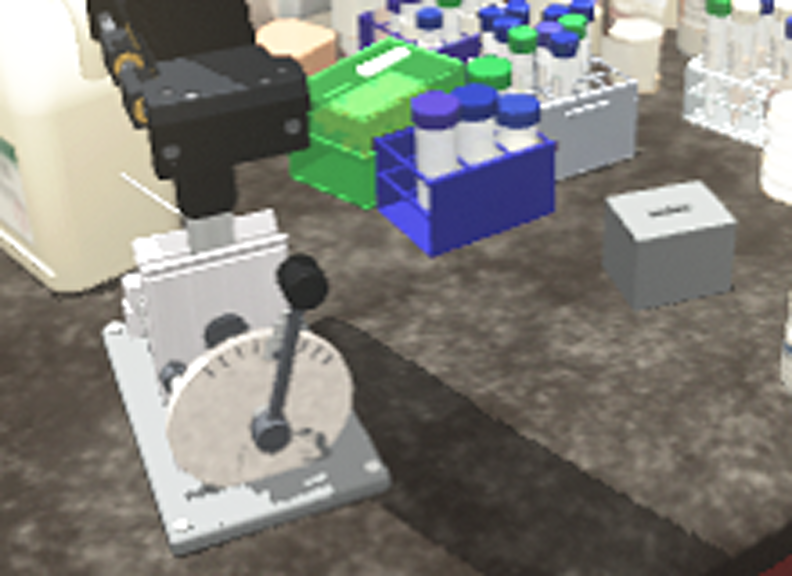

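```bash
python3 -c "
from pose import *
s=load('scene')
for dx in(0,1):
  print('hub',proj(s,w(c,[-90+dx,0,55])))
  for a in(.2,.25,.3):print(a,proj(s,w(c,pt(a,90,-84+dx))),proj(s,w(c,pt(a,65,-70.5))))"
```

```text
hub [255.89801092 281.7141185 ]
0.2 [260.63996377 238.24975195] [256.80314853 246.13300403]
0.25 [263.07843409 238.11205503] [258.52034893 246.01940537]
0.3 [265.48015859 238.08411992] [260.21543143 245.9819999 ]
hub [255.74152575 281.38029857]
0.2 [260.4709817  237.95168994] [256.80314853 246.13300403]
0.25 [262.90702948 237.81511071] [258.52034893 246.01940537]
0.3 [265.3064134  237.78819426] [260.21543143 245.9819999 ]
```

The final scene view shows the blade in the gap, the stand empty, and the lever (knob at crop (302,282)) over the index. The scene camera puts both the lever and the index at about 0.27 rad. Handing in.

```bash
python3 -c "
from h import *
print(arm.finish_job())"
```

```text
the job is handed in; nothing more can be done
None
```

I swung the cam lever onto the index, took the black-handled gauge blade from its stand, slid it straight down between the plates and handed in while still gripping it. It took about 18 s of the 72 s allowed.

- **Lever on the index:** the scene camera puts both lever and index at about 0.27 rad. The wrist-camera readings disagree slightly: 0.267–0.275 for the lever and 0.23–0.26 for the index. They may therefore differ by about 0.02 rad, or up to 0.04 at worst.
- **Blade depth:** the averaged wrist force is 6.5 N upward, or about 7.3 N of push once the blade's estimated 0.8 N weight is counted. The blade went about 12 mm past first touch, with the tip about 31 mm above the bench. First touch came about 5 mm deeper than I predicted, though force noise makes its height uncertain. I could not read how far the sprung plate moved.
- **Grip and surroundings:** the jaws are steady at 13.6 mm on the 14 mm handle. The stand is empty, and what the last picture shows of the bench looks undisturbed. It does not show the timer and shows only the vial's edge. The arm made no contact with anything else that I could see.

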